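# Put the lathe's change gears away

## Task

The thread is cut, so put the lathe's change gears away: take the stack on the piece of cardboard apart from the top down, and lower each gear over the pin of the storage board whose disc has its diameter and colour (yellow for brass, black for steel), until it lies flat on that disc. Set the gears down, do not drop them, and leave the oil bottle and the white turned ring where they are.

Things in the scene. Friction and masses are not known exactly. Their poses are not given: they have to be found in the camera images.
- gear_brass: a small brass gear, the top of the stack at the start: 24 teeth, 39 mm outside diameter, 15 mm thick, with an 18 mm bore right through its centre. The stacked gears get smaller upwards and lie within a few mm of centred. Origin: centre of its underside; z is up along the bore. It is gripped across its outside from above.
- gear_white: a white plastic gear, second from the top of the stack: 30 teeth, 48 mm outside diameter, 15 mm thick, with an 18 mm bore right through its centre. The stacked gears get smaller upwards and lie within a few mm of centred. Origin: centre of its underside; z is up along the bore. It is gripped across its outside from above.
- gear_blue: a blue plastic gear, third from the top of the stack: 36 teeth, 57 mm outside diameter, 15 mm thick, with an 18 mm bore right through its centre. The stacked gears get smaller upwards and lie within a few mm of centred. Origin: centre of its underside; z is up along the bore. It is gripped across its outside from above.
- gear_steel: a dark steel gear, the bottom of the stack, lying on the piece of cardboard: 42 teeth, 66 mm outside diameter, 15 mm thick, with an 18 mm bore right through its centre. The stacked gears get smaller upwards and lie within a few mm of centred. Origin: centre of its underside; z is up along the bore. It is gripped across its outside from above.
- post_brass: place of the brass gear, fixed on the 18 mm thick, 200 mm square plywood board: yellow disc, 39 mm diameter, 2 mm thick, with an upright 8 mm steel pin, round-topped, 26 mm above the disc. Origin: centre of the disc's underside, on the board's top; z up. A gear put away has its origin 2 mm above it. The four stand in a 105 mm square, in any arrangement.
- post_white: place of the white gear, fixed on the 18 mm thick, 200 mm square plywood board: white disc, 48 mm diameter, 2 mm thick, with an upright 8 mm steel pin, round-topped, 26 mm above the disc. Origin: centre of the disc's underside, on the board's top; z up. A gear put away has its origin 2 mm above it. The four stand in a 105 mm square, in any arrangement.
- post_blue: place of the blue gear, fixed on the 18 mm thick, 200 mm square plywood board: blue disc, 57 mm diameter, 2 mm thick, with an upright 8 mm steel pin, round-topped, 26 mm above the disc. Origin: centre of the disc's underside, on the board's top; z up. A gear put away has its origin 2 mm above it. The four stand in a 105 mm square, in any arrangement.
- post_steel: place of the steel gear, fixed on the 18 mm thick, 200 mm square plywood board: black disc, 66 mm diameter, 2 mm thick, with an upright 8 mm steel pin, round-topped, 26 mm above the disc. Origin: centre of the disc's underside, on the board's top; z up. A gear put away has its origin 2 mm above it. The four stand in a 105 mm square, in any arrangement.
- oil_bottle: bystander: amber oil bottle with a red spout, 58 mm diameter, 165 mm tall, standing loose on the bench. Origin: centre of its underside, z up. To be left alone.
- turned_ring: bystander: white turned plastic ring, 84 mm outside diameter, 34 mm tall, lying loose on the bench. Origin: centre of its underside, z up. To be left alone.
Things that resemble listed ones, but are neither listed nor needed, are in the scene too. Leave any orange look-alike of the gear_steel alone.

How it is judged:
On the way, in this order (a step that is already met when the one before it is completed fails the run):
1. the brass gear is flat on its own disc, over the pin (horizontal distance between gear_brass and post_brass below 0.008 m and z of gear_brass in the frame of post_brass between 0 and 0.005 m and angle between gear_brass's own z axis and vertical below 0.1 rad), for 0.2 s.
2. the white gear is flat on its own disc, over the pin (horizontal distance between gear_white and post_white below 0.008 m and z of gear_white in the frame of post_white between 0 and 0.005 m and angle between gear_white's own z axis and vertical below 0.1 rad), for 0.2 s.
3. the blue gear is flat on its own disc, over the pin (horizontal distance between gear_blue and post_blue below 0.008 m and z of gear_blue in the frame of post_blue between 0 and 0.005 m and angle between gear_blue's own z axis and vertical below 0.1 rad), for 0.2 s.
4. the steel gear is flat on its own disc, over the pin (horizontal distance between gear_steel and post_steel below 0.008 m and z of gear_steel in the frame of post_steel between 0 and 0.005 m and angle between gear_steel's own z axis and vertical below 0.1 rad), for 0.2 s.
At the end, for the whole second after the job is handed in: Each gear rests released over the pin of its own disc: within 8 mm of it sideways, underside within 3 mm of the disc, level within 0.1 rad. Put away in the order brass, white, blue, steel; none dropped (over 18 mm); bystanders within 20 mm of their start (all of step 1 and all of step 2 and all of step 3 and all of step 4 and linear speed of each of gear_brass, gear_white, gear_blue, gear_steel below 0.02 m/s); the robot touches nothing.
It fails at once if a gear is dropped (falls free, faster than 0.6 m/s, which is a drop of about 18 mm) ((linear speed of gear_brass above 0.6 m/s and contact force between the fingers and gear_brass below 0.05 N) or (linear speed of gear_white above 0.6 m/s and contact force between the fingers and gear_white below 0.05 N) or (linear speed of gear_blue above 0.6 m/s and contact force between the fingers and gear_blue below 0.05 N) or (linear speed of gear_steel above 0.6 m/s and contact force between the fingers and gear_steel below 0.05 N)).
It fails at once if the oil bottle is pushed more than 20 mm or tipped (distance of oil_bottle from where it was at the start of the episode above 0.02 m or angle between oil_bottle's own z axis and vertical above 0.3 rad).
It fails at once if the turned ring is pushed more than 20 mm or tipped (distance of turned_ring from where it was at the start of the episode above 0.02 m or angle between turned_ring's own z axis and vertical above 0.3 rad).
It also fails if it takes over 109 s, if anything falls off the work surface, if the arm or the gripper's body presses on something with over 40 N, if the wrist force passes 120 N, or if a joint passes its speed limit or range.

## Robot

A 7-joint arm with a two-finger parallel gripper is mounted at the origin on the work surface. World frame = base frame: x ahead of the robot, y to its left, z up, the work surface at z = 0. Lengths are in m, angles in rad, forces in N, time in s.
With the tool pointing down it reaches from about 0.4 to 0.85 m from the base axis. Payload 10.4 kg.
Tool frame: the origin (TCP) lies between the finger pads; the fingertips stand ahead of it and the grasp point (between the pads) lies 5 mm behind it (manip.tip_extent is the z of the fingertips in the tool frame, in m); z points along the fingers, y is the line along which they close (so a half turn about z gives the same grasp; the last joint's range is limited). The gripper opens to 85 mm and grips with 20 to 120 N. Pads are 22 mm wide; open, the fingers measure 114 mm over their backs; the gripper's body (76 mm by 85 mm) begins 54 mm behind the grasp point. The pads swing forward as they close: fully open they stand 13 mm farther back than shut.
Start: joints at [-1.314, 0.332, -0.065, 1.46, 0.022, 1.35, -0.088], TCP at [0.173, 0.601, 0.245] pointing down, gripper open.
Joint ranges: [-2.6, 2.6], [-0.5, 2.12], [-1.47, 1.34], [0.16, 2.42], [-1.27, 4.41], [0.06, 2.06], [-2.6, 2.6]. Speed limits (rad/s): [2.22, 2.22, 2.79, 2.79, 3.14, 3.14, 3.14].

## Interface

Orientations are given as a unit quaternion [x, y, z, w].
In Python, from workcell import status, viewer, manip gives the robot as it stands.
- The arm moves only by the tool play_rows, never from a script. Its argument "plan" is one flat list of numbers, 7 for each row, row after row: the turn, a rotation vector about the tool's x, y, z in degrees, then the shift along the tool's x, y, z in m, then the opening, from 0 (shut) to 1 (fully open). In form: [ax, ay, az, dx, dy, dz, grip, ax, ay, az, dx, dy, dz, grip, ...]. A call has 1 to 20 rows; each row is the pose to reach, as a shift and turn from the pose commanded when the call began, along the tool's axes at that moment; what a row does not reach only later rows make up. A row lasts 1/8 s, in which the tool goes at most 62.5 mm and 10.7 degrees, less where a joint would pass 70% of its speed; a pose out of reach is approached as far as the arm can. A call with a gripper value outside its range is refused whole. The fingers move at their own pace and stop on an object; "squeeze" is the grip in N (left out, the last holds). Time passes only in rows, so rows that repeat a pose let the fingers close. It gives the time, the measured TCP pose, the force, the opening and the grip force at its end, in the units of the state.
- status.get_obs(): the state, without advancing time (a new reading comes with each control period).
- viewer.camera(name): name is "scene" or "top"; returns the picture (480x640x3 uint8, red, green, blue); there is no depth.
- viewer.camera_model(name): a dict with "fx", "fy", "cx", "cy" (pixels), "D" ([k1, k2, p1, p2, k3] as OpenCV has them; the pictures are not rectified), "R" (3x3) and "t" (3): a world point X has camera coordinates R X + t. Camera axes: x right, y down, z forward; pixel columns grow to the right and rows downward; lengths in m; the calibration is good to about 2 mm. A picture is of the moment at which its call begins. camera_model takes no time and is no camera call.
- manip.hand_in(): hands the job in; it is judged then, once.
The state is a dict: "clock": time; "joint_pos": joint angles; "joint_velocities": joint speeds; "tau": joint torques, N m; "position": TCP position; "ee_rot": TCP orientation; "ft_force": force on the tool from outside, world axes, zero at the start; "torque": the same for the moment, N m; "grip_width": opening from 0.0 (shut) to 1.0 (fully open); "grasp_force": force on a finger pad.
Only numpy, scipy, OpenCV 4.12 (cv2) and the standard library are available. Lean on these libraries where they do the work, as an engineer would, in place of code of your own. Each camera call takes 0.05 s, during which the arm holds its last target. There are 200 camera calls.

## Working session

There is one attempt and no reset: what is moved stays moved. The work goes in short steps, Python scripts to look and compute and a tool call to move; the robot and the scene stay as the last step left them, time stands still between calls to the robot, and variables do not carry over. Pictures are saved under pics/ and viewed, at most 14 in all, crops included, and the job is handed in when it is done.

Besides the shell and the picture viewer there is one more tool, called after ">>>" as name(argument=value, ...) on one line, values as JSON. play_rows: Moves the arm, as the interface text tells. Its arguments: {"type":"object","properties":{"plan":{"type":"array","items":{"type":"number"}},"squeeze":{"type":"number"}},"required":["plan"]}

```bash
mkdir -p pics; ls; python3 - <<'E'
from workcell import status, viewer, manip
import cv2
print(manip.tip_extent); print(status.get_obs())
for n in("top","scene"):
    cv2.imwrite(f"pics/{n}0.png",viewer.camera(n)[:,:,::-1]); print(viewer.camera_model(n))
E
```

```text
pics
0.014
{'clock': 0.0, 'joint_pos': array([-1.31359932,  0.33288771, -0.06470714,  1.46097059,  0.02160927,
        1.34990441, -0.08849825]), 'joint_velocities': array([-2.66896114e-03,  1.59990192e-03,  9.63405701e-05, -5.52688587e-04,
        2.12294622e-03,  1.29037073e-03, -2.09449570e-04]), 'tau': array([ 3.28507194e-04, -6.25438643e+01,  4.92035353e-02, -3.91597331e+01,
        1.61131821e-02,  9.73400369e-03,  2.86181915e-06]), 'position': array([0.1725021 , 0.60033756, 0.24449208]), 'ee_rot': array([ 1.39426659e-01,  9.90232126e-01, -7.34184806e-04, -6.49246416e-05]), 'ft_force': array([ 0.20447163, -0.07286977,  1.02115415]), 'torque': array([-0.01468358, -0.00489049,  0.00471622]), 'grasp_force': 0.0, 'grip_width': 0.996278939696827}
{'fx': 525.2268677982621, 'fy': 525.2268677982621, 'cx': 323.84252077013497, 'cy': 230.28151550862967, 'D': array([-0.06396025,  0.        ,  0.        ,  0.        ,  0.        ]), 'R': array([[ 0.0084689 , -0.99993264, -0.00793667],
       [-0.99723676, -0.00785973, -0.07387193],
       [ 0.07380458,  0.00854035, -0.99723615]]), 't': array([0.03490389, 0.57917178, 1.01318989])}
{'fx': 598.5658702321117, 'fy': 598.5658702321117, 'cx': 321.3437538575374, 'cy': 234.8362124755371, 'D': array([0.06838403, 0.        , 0.        , 0.        , 0.        ]), 'R': array([[-0.11351561,  0.993526  ,  0.00450539],
       [ 0.70146011,  0.08335531, -0.70781749],
       [-0.70361063, -0.07718798, -0.70638099]]), 't': array([ 0.04026154, -0.34134082,  1.33556936])}
```

View pics/top0.png

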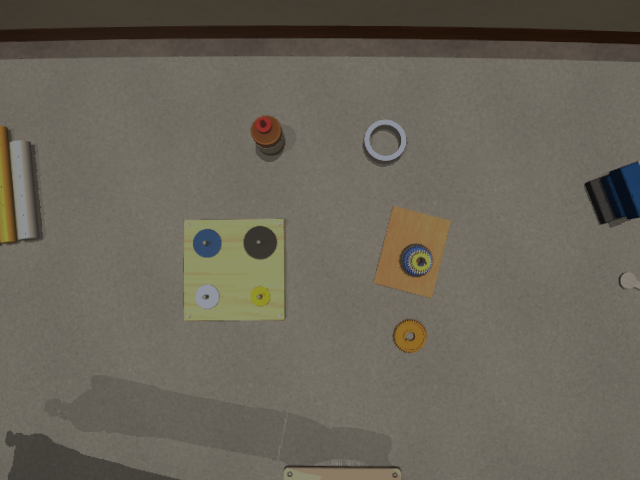

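View pics/scene0.png

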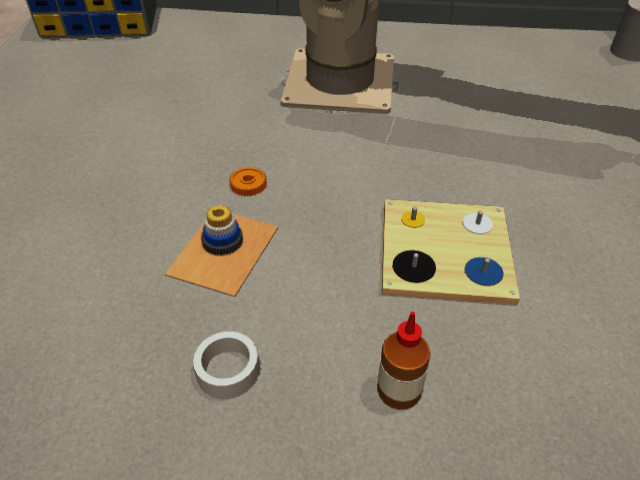

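The top view shows the board at (234,270), with blue (207,243), black (260,242), white (207,296) and yellow (260,296) discs. The stack is at about (417,261) and the orange look-alike, which I'll leave alone, at (410,336). The scene view agrees: stack at (220,230), orange gear at (248,181), bottle and ring nearer the camera. I'll take one enlarged crop to confirm and refine.

```bash
python3 - <<'E'
import cv2,numpy as np
a=cv2.imread("pics/top0.png"); b=cv2.imread("pics/scene0.png")
r=lambda i,x,y,w,h,s:cv2.resize(i[y:y+h,x:x+w],None,fx=s,fy=s,interpolation=cv2.INTER_CUBIC)
# left: top board x175-295,y210-330 @ 3.33? use 3 ; right: stack @6
A=r(a,180,215,110,110,3.6); B=r(a,390,235,55,55,7.2)
C=r(b,380,195,140,110,2.8286)[:, :396]; 
C=r(b,380,195,140,70,2.83); D=r(b,190,195,60,30*2,3.3)
o=np.zeros((600,800,3),np.uint8); o[:396,:396]=A; o[:396,400:796]=B
o[400:400+C.shape[0],:C.shape[1]]=C; o[400:400+D.shape[0],400:400+D.shape[1]]=D
cv2.imwrite("pics/crop1.png",o)
E
```

```text
(no output)
```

View pics/crop1.png

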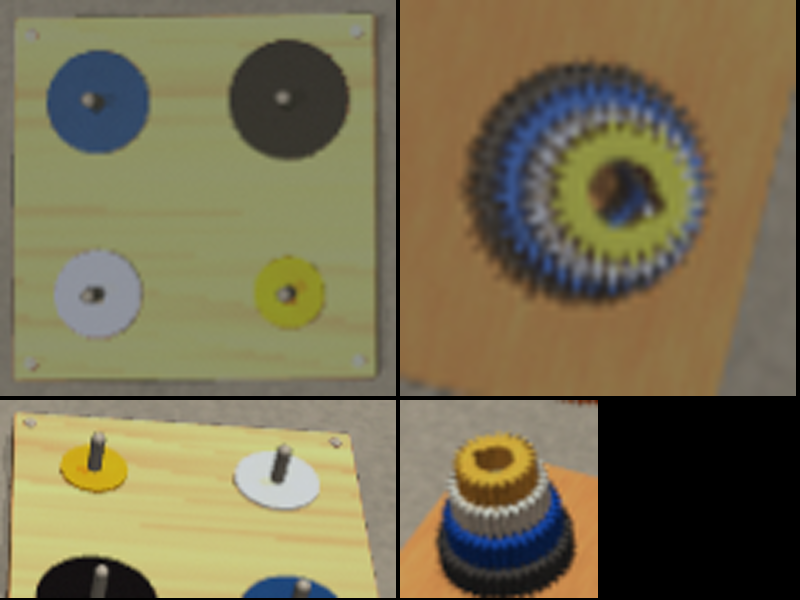

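The crop confirms four discs with bores/pins as described: blue (98,102), black (289,100), white (98,294), yellow (290,293) in crop pixels. The brass gear's top is centred at about (626,191), the top of the brass/white/blue/dark stack. The separate orange gear is not it.

```bash
cat > h.py <<'E'
import numpy as np, cv2
from scipy.spatial.transform import Rotation as Ro
from workcell import status, viewer, manip
def ray(n,u,v):
    m=viewer.camera_model(n); K=np.array([[m['fx'],0,m['cx']],[0,m['fy'],m['cy']],[0,0,1]])
    p=cv2.undistortPoints(np.array([[[u,v]]],float),K,m['D'])[0,0]
    R=np.array(m['R']); return -R.T@m['t'], R.T@np.array([p[0],p[1],1])
def at(n,u,v,z):
    c,d=ray(n,u,v); return c+d*(z-c[2])/d[2]
def tri(u1,v1,u2,v2):
    A=[];b=[]
    for n,u,v in(("top",u1,v1),("scene",u2,v2)):
        c,d=ray(n,u,v); d/=np.linalg.norm(d); P=np.eye(3)-np.outer(d,d); A.append(P); b.append(P@c)
    return np.linalg.lstsq(np.vstack(A),np.hstack(b),rcond=None)[0]
def px(n,X):
    m=viewer.camera_model(n); K=np.array([[m['fx'],0,m['cx']],[0,m['fy'],m['cy']],[0,0,1]])
    return cv2.projectPoints(np.array(X,float).reshape(-1,1,3),cv2.Rodrigues(np.array(m['R']))[0],np.array(m['t']),K,m['D'])[0][:,0]
def rel(p,yaw=None,o=None):
    "tool shift and turn (deg) to world point p, tool down with tool-y at world angle yaw(deg)"
    o=o or status.get_obs(); R=Ro.from_quat(o['ee_rot'])
    y=np.degrees(np.arctan2(*R.as_matrix()[1::-1,1])) 
    t=None
    if yaw is not None:
        a=np.radians(yaw); yy=np.array([np.cos(a),np.sin(a),0]); z=np.array([0,0,-1.]); T=np.c_[np.cross(yy,z),yy,z]
        t=np.degrees((R.inv()*Ro.from_matrix(T)).as_rotvec())
    return np.round(R.inv().apply(np.array(p)-o['position']),4), None if t is None else np.round(t,2), round(y,2)
E
python3 - <<'E'
from h import *
c=lambda x,y,s,ox,oy:((x+.5)/s-.5+ox,(y+.5)/s-.5+oy)
for n,q in dict(blue=(98,102),steel=(289,99.5),white=(98.5,294),brass=(290,293)).items(): print(n,at("top",*c(*q,3.6,180,215),.020).round(4))
b=c(226,191,7.2,390,235); s=c(95,56,3.3,190,195); print(b,s)
print(tri(*b,*s).round(4), at("top",*b,.062).round(4), at("scene",*s,.062).round(4))
print("orange",at("top",410,336,.015).round(3),"bottle",at("scene",401,392,0).round(3),"ring",at("top",385,141,.034).round(3))
print(rel([.3,0,.3],90))
E
```

```text
blue [0.552 0.271 0.02 ]
steel [0.5542 0.1656 0.02  ]
white [0.447  0.2683 0.02  ]
brass [0.4487 0.1633 0.02  ]
(420.9583333333333, 261.09722222222223) (218.43939393939394, 211.62121212121212)
[ 0.5189 -0.1433  0.0663] [ 0.519  -0.1444  0.062 ] [ 0.5144 -0.1445  0.062 ]
orange [ 0.373 -0.131  0.015] bottle [0.762 0.151 0.   ] ring [ 0.756 -0.08   0.034]
(array([-0.2883, -0.5419, -0.0547]), array([-7.000e-02, -1.000e-02, -1.603e+01]), np.float64(73.97))
```

```bash
python3 - <<'E'
from h import *
for p in ([.47,.30,.25],[.519,-.144,.16],): print(rel(p,0))
E
```

```text
(array([-0.3689, -0.2066, -0.0051]), array([-6.000e-02,  5.000e-02,  7.397e+01]), np.float64(73.97))
(array([-0.5385, -0.6197,  0.0854]), array([-6.000e-02,  5.000e-02,  7.397e+01]), np.float64(73.97))
```

>>> play_rows(plan=[0,0,18,-0.09,-0.05,-0.005,1,0,0,37,-0.18,-0.1,-0.005,1,0,0,55,-0.27,-0.15,-0.005,1,0,0,74,-0.369,-0.207,-0.005,1,0,0,74,-0.369,-0.207,-0.005,1,0,0,74,-0.369,-0.207,-0.005,1,0,0,74,-0.369,-0.207,-0.005,1,0,0,74,-0.369,-0.207,-0.005,1,0,0,74,-0.4,-0.28,0.01,0.8,0,0,74,-0.42,-0.33,0.02,0.7,0,0,74,-0.44,-0.38,0.03,0.6,0,0,74,-0.46,-0.43,0.04,0.6,0,0,74,-0.49,-0.48,0.05,0.6,0,0,74,-0.51,-0.54,0.06,0.6,0,0,74,-0.53,-0.59,0.07,0.6,0,0,74,-0.5385,-0.6197,0.0854,0.6,0,0,74,-0.5385,-0.6197,0.0854,0.6,0,0,74,-0.5385,-0.6197,0.0854,0.6,0,0,74,-0.5385,-0.6197,0.0854,0.6,0,0,74,-0.5385,-0.6197,0.0854,0.6], squeeze=30)

```text
clock: 2.6
position: [0.5193, -0.1426, 0.1602]
ee_rot: [0.707, 0.708, 0.0, 0.0]
ft_force: [-0.2, 0.6, -1.1]
grip_width: 0.598
grasp_force: 0.0
```

```bash
python3 - <<'E'
from h import *
a=viewer.camera("scene")[:,:,::-1]
cv2.imwrite("pics/s1.png",cv2.resize(a[140:300,130:330],None,fx=3.75,fy=3.75,interpolation=cv2.INTER_CUBIC))
o=status.get_obs();print(o['position'],o['grip_width'],o['joint_pos'].round(2)); print(rel([.519,-.144,.0676],0))
E
```

```text
[ 0.51927202 -0.14277937  0.16012619] 0.6026028598574643 [-0.39  0.23  0.66  1.83 -0.16  1.13  0.32]
(array([-0.0013, -0.0003,  0.0925]), array([ 0.03, -0.02,  0.05]), np.float64(0.05))
```

View pics/s1.png

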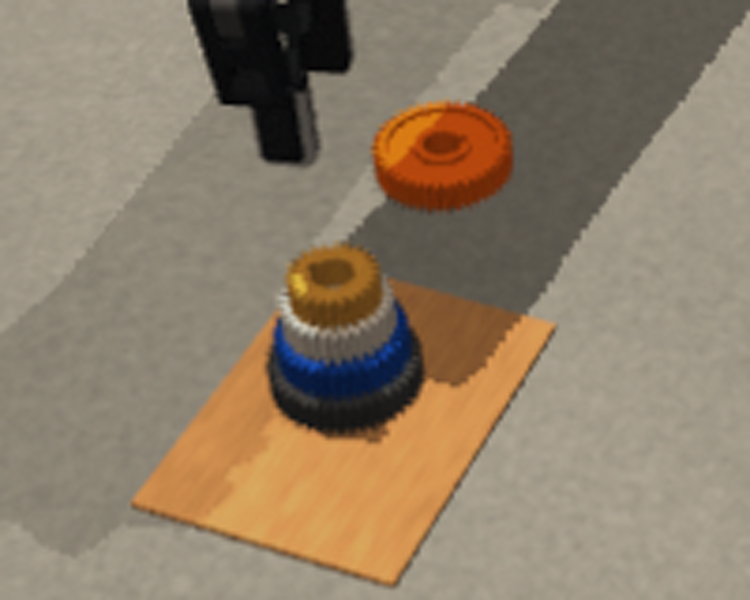

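The stack is at crop (335,340) with the brass bore at (330,272), and the cardboard is thin. The fingers stand above it at (285,160). Descending to grip the brass gear.

>>> play_rows(plan=[0,0,0,-0.001,0,0.03,0.6,0,0,0,-0.001,0,0.06,0.6,0,0,0,-0.001,0,0.08,0.6,0,0,0,-0.001,0,0.093,0.6,0,0,0,-0.001,0,0.093,0.6,0,0,0,-0.001,0,0.093,0.4,0,0,0,-0.001,0,0.093,0.3,0,0,0,-0.001,0,0.093,0.3,0,0,0,-0.001,0,0.093,0.3,0,0,0,-0.001,0,0.093,0.3,0,0,0,-0.001,0,0.093,0.3], squeeze=30)

```text
clock: 4.03
position: [0.5194, -0.1447, 0.0678]
ee_rot: [0.707, 0.707, 0.001, 0.0]
ft_force: [-3.4, 1.2, 6.0]
grip_width: 0.441
grasp_force: 30.0
```

>>> play_rows(plan=[0,0,0,0,0,-0.005,0.3,0,0,0,0,0,-0.015,0.3,0,0,0,0,0,-0.035,0.3,0,0,0,0,0,-0.065,0.3,0,0,0,0.03,-0.005,-0.08,0.3,0,0,0,0.07,-0.015,-0.08,0.3,0,0,0,0.11,-0.025,-0.08,0.3,0,0,0,0.15,-0.035,-0.08,0.3,0,0,0,0.19,-0.045,-0.08,0.3,0,0,0,0.23,-0.055,-0.08,0.3,0,0,0,0.27,-0.065,-0.08,0.3,0,0,0,0.295,-0.07,-0.08,0.3,0,0,0,0.308,-0.071,-0.08,0.3,0,0,0,0.308,-0.071,-0.08,0.3,0,0,0,0.308,-0.071,-0.08,0.3])

```text
clock: 5.9
position: [0.4486, 0.1622, 0.147]
ee_rot: [0.708, 0.706, -0.0, 0.0]
ft_force: [0.7, 0.0, -0.2]
grip_width: 0.446
grasp_force: 30.3
```

```bash
python3 - <<'E'
from h import *
a=viewer.camera("scene")[:,:,::-1];t=viewer.camera("top")[:,:,::-1]; cv2.imwrite("pics/t2r.png",t)
r=lambda i,x,y,w,h,s:cv2.resize(i[y:y+h,x:x+w],None,fx=s,fy=s,interpolation=cv2.INTER_CUBIC)
o=np.hstack([r(a,370,120,100,140,4)[:560],r(t,395,238,50,70,8)]); cv2.imwrite("pics/s2.png",o)
o=status.get_obs();print(o['position'],o['grip_width'],o['joint_pos'].round(2)); print(rel([.4487,.1633,.10],0))
E
```

```text
[0.44849554 0.16227963 0.14691891] 0.4439549825381162 [-0.84  0.08  0.42  1.98 -0.04  1.08 -0.41]
(array([0.001 , 0.0002, 0.0469]), array([ 0.  ,  0.01, -0.14]), np.float64(-0.14))
```

View pics/s2.png

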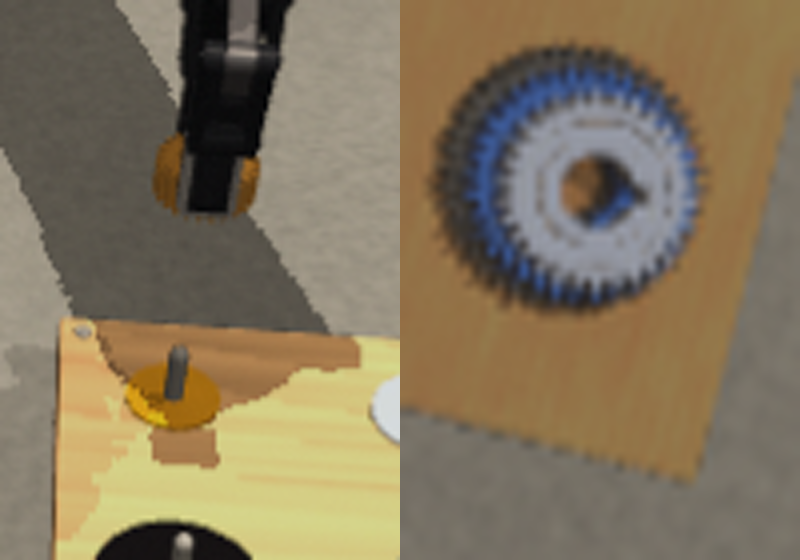

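The brass gear hangs level between the fingers at left crop (206,185), just beyond the yellow disc at (173,398). At right the white gear is centred at about (601,192). I lower now.

>>> play_rows(plan=[0,0,0,0.001,0,0.03,0.3,0,0,0,0.001,0,0.05,0.3,0,0,0,0.001,0,0.065,0.3,0,0,0,0.001,0,0.08,0.3,0,0,0,0.001,0,0.09,0.3,0,0,0,0.001,0,0.1,0.3,0,0,0,0.001,0,0.103,0.3,0,0,0,0.001,0,0.103,0.3,0,0,0,0.001,0,0.103,0.3])

```text
clock: 7.12
position: [0.4485, 0.1646, 0.0443]
ee_rot: [0.707, 0.707, 0.0, 0.0]
ft_force: [0.4, 0.3, -0.8]
grip_width: 0.439
grasp_force: 30.3
```

>>> play_rows(plan=[0,0,0,0,0,0.001,0.3,0,0,0,0,0,0.002,0.3,0,0,0,0,0,0.002,0.3])

```text
clock: 7.5
position: [0.4481, 0.1645, 0.0419]
ee_rot: [0.707, 0.707, -0.0, -0.0]
ft_force: [0.0, 0.1, -1.3]
grip_width: 0.444
grasp_force: 30.3
```

>>> play_rows(plan=[0,0,0,0,0,0.001,0.3,0,0,0,0,0,0.001,0.3])

```text
clock: 7.75
position: [0.4481, 0.1644, 0.0408]
ee_rot: [0.707, 0.707, -0.0, -0.0]
ft_force: [-0.8, -0.1, -1.4]
grip_width: 0.439
grasp_force: 30.3
```

>>> play_rows(plan=[0,0,0,0,0,0.001,0.3,0,0,0,0,0,0.001,0.3])

```text
clock: 8.0
position: [0.4482, 0.1645, 0.0399]
ee_rot: [0.707, 0.707, 0.0, -0.0]
ft_force: [0.5, 0.0, -1.2]
grip_width: 0.442
grasp_force: 30.3
```

>>> play_rows(plan=[0,0,0,0,0,0.001,0.3,0,0,0,0,0,0.001,0.3])

```text
clock: 8.25
position: [0.4483, 0.1645, 0.0397]
ee_rot: [0.707, 0.707, 0.0, -0.0]
ft_force: [-5.4, -2.0, 12.8]
grip_width: 0.442
grasp_force: 31.5
```

>>> play_rows(plan=[0,0,0,0,0,0.001,0.3,0,0,0,0,0,0.001,0.3])

```text
clock: 8.5
position: [0.4484, 0.1645, 0.0395]
ee_rot: [0.707, 0.707, 0.0, -0.001]
ft_force: [-9.3, -3.5, 27.8]
grip_width: 0.445
grasp_force: 32.8
```

>>> play_rows(plan=[0,0,0,0,0,0.001,0.3,0,0,0,0,0,0.001,0.3])

```text
clock: 8.75
position: [0.4484, 0.1646, 0.0393]
ee_rot: [0.707, 0.707, 0.0, -0.001]
ft_force: [-15.0, -6.0, 40.7]
grip_width: 0.442
grasp_force: 34.1
```

Contact at z 0.040: the gear is on the disc. I release, rise, and check while going back.

>>> play_rows(plan=[0,0,0,0,0,-0.002,0.3,0,0,0,0,0,-0.003,0.35,0,0,0,0,0,-0.003,0.5,0,0,0,0,0,-0.003,0.6,0,0,0,0,0,-0.003,0.6,0,0,0,0,0,-0.02,0.6,0,0,0,0,0,-0.05,0.6,0,0,0,-0.02,0,-0.09,0.7,0,0,0,-0.07,0.02,-0.09,0.7,0,0,0,-0.12,0.035,-0.09,0.7,0,0,0,-0.17,0.05,-0.09,0.7,0,0,0,-0.22,0.06,-0.09,0.7,0,0,0,-0.27,0.068,-0.09,0.7,0,0,0,-0.305,0.07,-0.085,0.7,0,0,0,-0.308,0.07,-0.08,0.7,0,0,0,-0.308,0.07,-0.08,0.7])

```text
clock: 10.75
position: [0.5177, -0.143, 0.1163]
ee_rot: [0.707, 0.707, -0.0, -0.001]
ft_force: [-0.3, 0.4, 0.6]
grip_width: 0.697
grasp_force: 0.0
```

```bash
python3 - <<'E'
from h import *
t=viewer.camera("top")[:,:,::-1]; cv2.imwrite("pics/t3r.png",t)
a=viewer.camera("scene")[:,:,::-1]
r=lambda i,x,y,w,h,s:cv2.resize(i[y:y+h,x:x+w],None,fx=s,fy=s,interpolation=cv2.INTER_CUBIC)
cv2.imwrite("pics/s3.png",np.hstack([r(t,180,215,110,110,3.6),r(a,380,195,100,100,3.96)]))
w=at("top",201.5/8-.5+395,192.5/8-.5+238,.0479); print(w)
o=status.get_obs();print(o['position'],o['grip_width'],o['joint_pos'].round(2)); print(rel([w[0],w[1],.06],0))
E
```

```text
[ 0.51835662 -0.14445959  0.0479    ]
[ 0.51815804 -0.1421766   0.11678904] 0.6990134199006799 [-0.38  0.29  0.66  1.87 -0.2   1.04  0.36]
(array([-0.0023,  0.0002,  0.0568]), array([-0.01, -0.03,  0.07]), np.float64(0.07))
```

View pics/s3.png

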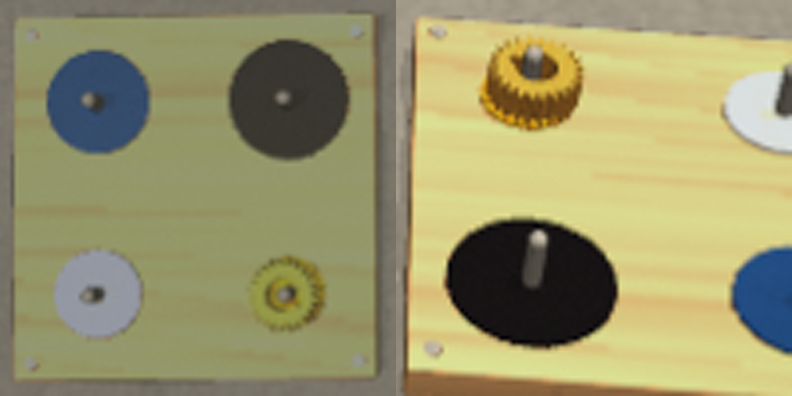

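```bash
python3 - <<'E'
from h import *
for x in (.468,.475,.482):
  print(x,px("scene",[[x,.1623,z] for z in (.127,.130,.134,.138)]).round(1).tolist())
E
```

```text
0.468 [[420.2, 175.5], [420.5, 173.9], [420.8, 171.8], [421.1, 169.7]]
0.475 [[420.2, 178.4], [420.5, 176.9], [420.8, 174.8], [421.1, 172.7]]
0.482 [[420.2, 181.4], [420.5, 179.9], [420.8, 177.8], [421.1, 175.7]]
```

The brass gear lies flat over the pin at crop (285,294). Next the white gear.

>>> play_rows(plan=[0,0,0,-0.002,0,0.025,0.7,0,0,0,-0.002,0,0.05,0.7,0,0,0,-0.002,0,0.063,0.7,0,0,0,-0.002,0,0.068,0.7,0,0,0,-0.002,0,0.068,0.7,0,0,0,-0.002,0,0.068,0.5,0,0,0,-0.002,0,0.068,0.4,0,0,0,-0.002,0,0.068,0.4,0,0,0,-0.002,0,0.068,0.4,0,0,0,-0.002,0,0.068,0.4])

```text
clock: 12.1
position: [0.5186, -0.1456, 0.05]
ee_rot: [0.707, 0.707, 0.001, 0.0]
ft_force: [-1.7, 1.1, 6.0]
grip_width: 0.546
grasp_force: 30.0
```

>>> play_rows(plan=[0,0,0,0,0,-0.005,0.4,0,0,0,0,0,-0.015,0.4,0,0,0,0,0,-0.035,0.4,0,0,0,0.01,0,-0.065,0.4,0,0,0,0.04,-0.005,-0.08,0.4,0,0,0,0.08,-0.015,-0.08,0.4,0,0,0,0.12,-0.02,-0.08,0.4,0,0,0,0.16,-0.03,-0.08,0.4,0,0,0,0.2,-0.035,-0.08,0.4,0,0,0,0.24,-0.045,-0.08,0.4,0,0,0,0.28,-0.05,-0.08,0.4,0,0,0,0.32,-0.06,-0.08,0.4,0,0,0,0.36,-0.065,-0.08,0.4,0,0,0,0.395,-0.07,-0.08,0.4,0,0,0,0.413,-0.0715,-0.08,0.4,0,0,0,0.413,-0.0715,-0.08,0.4,0,0,0,0.413,-0.0715,-0.08,0.4,0,0,0,0.413,-0.0715,-0.08,0.4])

```text
clock: 14.35
position: [0.4472, 0.266, 0.129]
ee_rot: [0.708, 0.706, -0.0, 0.0]
ft_force: [0.3, -0.3, 0.5]
grip_width: 0.549
grasp_force: 30.9
```

```bash
python3 - <<'E'
from h import *
t=viewer.camera("top")[:,:,::-1]; cv2.imwrite("pics/t4r.png",t)
a=viewer.camera("scene")[:,:,::-1]
r=lambda i,x,y,w,h,s:cv2.resize(i[y:y+h,x:x+w],None,fx=s,fy=s,interpolation=cv2.INTER_CUBIC)
cv2.imwrite("pics/s4.png",np.hstack([r(a,430,120,100,140,4),r(t,395,238,50,70,8)]))
o=status.get_obs();print(o['position'],o['grip_width'],o['joint_pos'].round(2)); print(rel([.447,.2672,.0371],0))
E
```

```text
[0.44705347 0.26656524 0.12901384] 0.5457567024937156 [-0.97  0.21  0.38  1.9  -0.09  1.06 -0.55]
(array([ 0.0006, -0.0001,  0.0919]), array([ 0.01, -0.  , -0.11]), np.float64(-0.11))
```

View pics/s4.png

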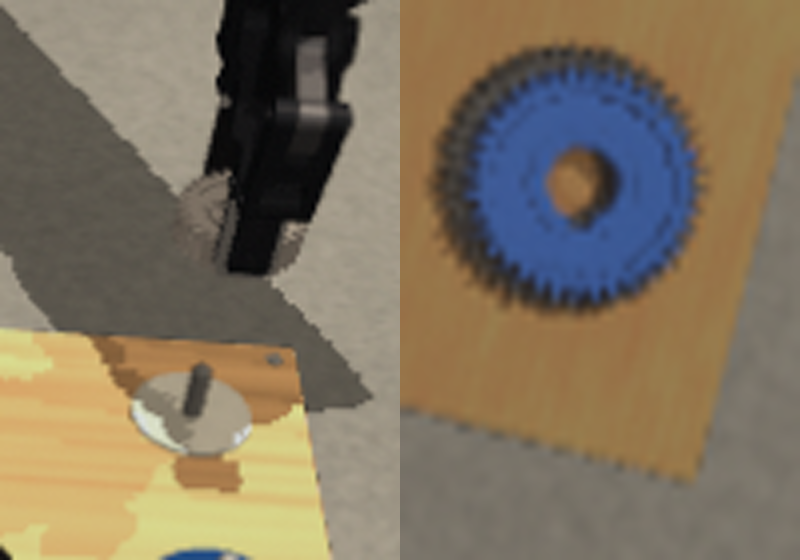

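The white gear is held over its white disc (crop (190,412)). The blue gear's top is centred at (584,186). Lowering.

>>> play_rows(plan=[0,0,0,0,0,0.025,0.4,0,0,0,0,0,0.045,0.4,0,0,0,0,0,0.06,0.4,0,0,0,0,0,0.075,0.4,0,0,0,0,0,0.085,0.4,0,0,0,0,0,0.09,0.4,0,0,0,0,0,0.09,0.4,0,0,0,0,0,0.091,0.4,0,0,0,0,0,0.091,0.4])

```text
clock: 15.58
position: [0.4469, 0.2676, 0.0382]
ee_rot: [0.707, 0.707, 0.0, -0.0]
ft_force: [-0.9, 0.2, -1.1]
grip_width: 0.544
grasp_force: 30.9
```

>>> play_rows(plan=[0,0,0,0,0,0.001,0.4,0,0,0,0,0,0.001,0.4])

```text
clock: 15.82
position: [0.4469, 0.2676, 0.0371]
ee_rot: [0.707, 0.707, 0.0, -0.0]
ft_force: [-0.2, 0.9, 0.6]
grip_width: 0.549
grasp_force: 30.9
```

>>> play_rows(plan=[0,0,0,0,0,0.001,0.4,0,0,0,0,0,0.001,0.4])

```text
clock: 16.08
position: [0.4469, 0.2676, 0.0369]
ee_rot: [0.707, 0.707, 0.0, -0.0]
ft_force: [-4.1, -2.6, 13.3]
grip_width: 0.546
grasp_force: 32.0
```

>>> play_rows(plan=[0,0,0,0,0,-0.001,0.4,0,0,0,0,0,-0.001,0.5,0,0,0,0,0,-0.001,0.65,0,0,0,0,0,-0.001,0.7,0,0,0,0,0,-0.001,0.7,0,0,0,0,0,-0.02,0.7,0,0,0,0,0,-0.05,0.7,0,0,0,-0.02,0,-0.075,0.8,0,0,0,-0.07,0.01,-0.075,0.8,0,0,0,-0.12,0.02,-0.075,0.8,0,0,0,-0.17,0.03,-0.075,0.8,0,0,0,-0.22,0.04,-0.075,0.8,0,0,0,-0.27,0.05,-0.075,0.8,0,0,0,-0.32,0.06,-0.075,0.8,0,0,0,-0.37,0.067,-0.075,0.8,0,0,0,-0.41,0.07,-0.07,0.8,0,0,0,-0.412,0.07,-0.065,0.8,0,0,0,-0.412,0.07,-0.065,0.8,0,0,0,-0.412,0.07,-0.065,0.8])

```text
clock: 18.45
position: [0.5167, -0.1431, 0.1009]
ee_rot: [0.707, 0.708, 0.0, -0.0]
ft_force: [0.0, -0.5, -0.3]
grip_width: 0.798
grasp_force: 0.0
```

```bash
python3 - <<'E'
from h import *
t=viewer.camera("top")[:,:,::-1]; cv2.imwrite("pics/t5r.png",t)
a=viewer.camera("scene")[:,:,::-1]
r=lambda i,x,y,w,h,s:cv2.resize(i[y:y+h,x:x+w],None,fx=s,fy=s,interpolation=cv2.INTER_CUBIC)
cv2.imwrite("pics/s5.png",np.hstack([r(t,180,215,110,110,3.6),r(a,390,190,130,130,3.05)[:396]]))
w=at("top",185/8-.5+395,186.5/8-.5+238,.0329); print(w)
o=status.get_obs();print(o['position'],o['grip_width'],o['joint_pos'].round(2)); print(rel([w[0],w[1],.0345],0))
E
```

```text
[ 0.52001981 -0.14306323  0.0329    ]
[ 0.51680837 -0.14338504  0.10106334] 0.796083365537738 [-0.38  0.31  0.65  1.89 -0.22  1.01  0.37]
(array([0.0003, 0.0032, 0.0666]), array([ 0.02, -0.03,  0.07]), np.float64(0.07))
```

View pics/s5.png

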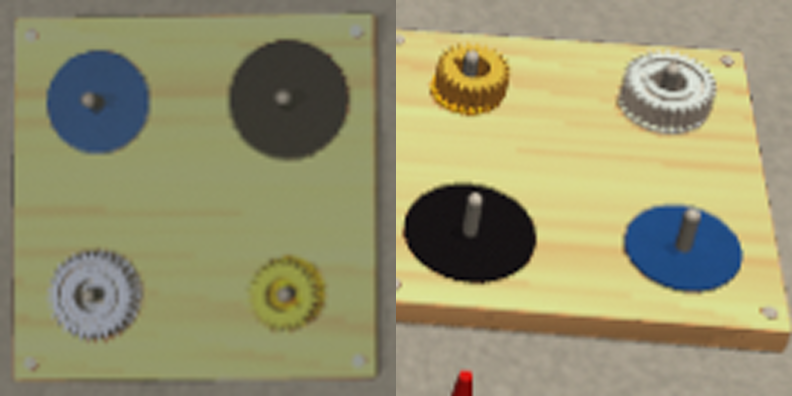

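The white gear lies flat over its pin at crop (95,295). Next the blue gear.

>>> play_rows(plan=[0,0,0,0.001,0.003,0.025,0.8,0,0,0,0.001,0.003,0.05,0.8,0,0,0,0.001,0.003,0.062,0.8,0,0,0,0.001,0.003,0.0675,0.8,0,0,0,0.001,0.003,0.0675,0.8,0,0,0,0.001,0.003,0.0675,0.6,0,0,0,0.001,0.003,0.0675,0.5,0,0,0,0.001,0.003,0.0675,0.5,0,0,0,0.001,0.003,0.0675,0.5,0,0,0,0.001,0.003,0.0675,0.5], squeeze=35)

```text
clock: 19.8
position: [0.52, -0.1437, 0.0345]
ee_rot: [0.707, 0.707, 0.001, 0.0]
ft_force: [-1.5, 0.6, 6.3]
grip_width: 0.64
grasp_force: 36.0
```

>>> play_rows(plan=[0,0,0,0,0,-0.005,0.5,0,0,0,0,0,-0.015,0.5,0,0,0,0,0,-0.035,0.5,0,0,0,0.01,0,-0.065,0.5,0,0,0,0.04,0.003,-0.08,0.5,0,0,0,0.08,0.006,-0.08,0.5,0,0,0,0.12,0.009,-0.08,0.5,0,0,0,0.16,0.012,-0.08,0.5,0,0,0,0.2,0.015,-0.08,0.5,0,0,0,0.24,0.018,-0.08,0.5,0,0,0,0.28,0.021,-0.08,0.5,0,0,0,0.32,0.024,-0.08,0.5,0,0,0,0.36,0.028,-0.08,0.5,0,0,0,0.395,0.031,-0.08,0.5,0,0,0,0.414,0.032,-0.08,0.5,0,0,0,0.414,0.032,-0.08,0.5,0,0,0,0.414,0.032,-0.08,0.5,0,0,0,0.414,0.032,-0.08,0.5])

```text
clock: 22.05
position: [0.5521, 0.2687, 0.1136]
ee_rot: [0.708, 0.706, -0.0, 0.0]
ft_force: [0.0, -0.8, -0.4]
grip_width: 0.641
grasp_force: 37.0
```

```bash
python3 - <<'E'
from h import *
t=viewer.camera("top")[:,:,::-1]; cv2.imwrite("pics/t6r.png",t)
a=viewer.camera("scene")[:,:,::-1]
r=lambda i,x,y,w,h,s:cv2.resize(i[y:y+h,x:x+w],None,fx=s,fy=s,interpolation=cv2.INTER_CUBIC)
cv2.imwrite("pics/s6.png",np.hstack([r(a,430,160,100,140,4),r(t,395,238,50,70,8)]))
o=status.get_obs();print(o['position'],o['grip_width'],o['joint_pos'].round(2)); print(rel([.552,.2704,.0366],0))
E
```

```text
[0.55196234 0.26931947 0.11355217] 0.6405558169293748 [-0.9   0.44  0.47  1.67 -0.22  1.09 -0.37]
(array([0.0011, 0.    , 0.077 ]), array([ 0.01,  0.  , -0.11]), np.float64(-0.11))
```

View pics/s6.png

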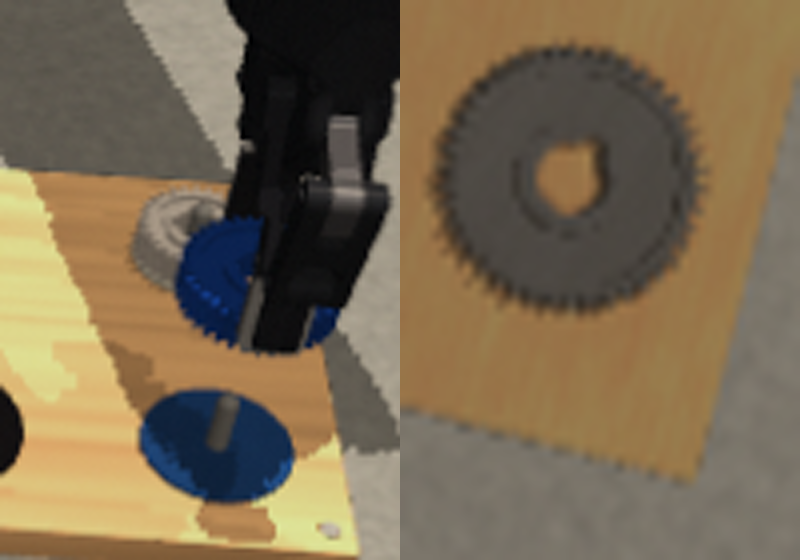

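The blue gear is held level above the blue disc (crop (216,445)). The steel gear alone is left on the cardboard, centred at (570,178). Lowering.

>>> play_rows(plan=[0,0,0,0,0,0.025,0.5,0,0,0,0,0,0.04,0.5,0,0,0,0,0,0.055,0.5,0,0,0,0,0,0.065,0.5,0,0,0,0,0,0.072,0.5,0,0,0,0,0,0.075,0.5,0,0,0,0,0,0.076,0.5,0,0,0,0,0,0.076,0.5])

```text
clock: 23.15
position: [0.5519, 0.2705, 0.0377]
ee_rot: [0.707, 0.707, 0.0, 0.0]
ft_force: [0.4, 0.2, -0.7]
grip_width: 0.636
grasp_force: 37.0
```

>>> play_rows(plan=[0,0,0,0,0,0.001,0.5,0,0,0,0,0,0.001,0.5])

```text
clock: 23.4
position: [0.5519, 0.2705, 0.0367]
ee_rot: [0.707, 0.707, 0.0, 0.0]
ft_force: [1.0, 0.9, 1.0]
grip_width: 0.638
grasp_force: 37.1
```

>>> play_rows(plan=[0,0,0,0,0,0.001,0.5,0,0,0,0,0,0.001,0.5])

```text
clock: 23.65
position: [0.552, 0.2705, 0.0365]
ee_rot: [0.707, 0.707, 0.0, -0.0]
ft_force: [-4.4, -1.4, 11.3]
grip_width: 0.641
grasp_force: 38.1
```

>>> play_rows(plan=[0,0,0,0,0,-0.001,0.5,0,0,0,0,0,-0.001,0.6,0,0,0,0,0,-0.001,0.75,0,0,0,0,0,-0.001,0.8,0,0,0,0,0,-0.001,0.8,0,0,0,0,0,-0.02,0.8,0,0,0,0,0,-0.05,0.8,0,0,0,-0.02,0,-0.075,0.9,0,0,0,-0.07,-0.005,-0.075,0.95,0,0,0,-0.12,-0.01,-0.075,0.95,0,0,0,-0.17,-0.015,-0.075,0.95,0,0,0,-0.22,-0.02,-0.075,0.95,0,0,0,-0.27,-0.025,-0.075,0.95,0,0,0,-0.32,-0.028,-0.075,0.95,0,0,0,-0.37,-0.03,-0.075,0.95,0,0,0,-0.41,-0.03,-0.065,0.95,0,0,0,-0.412,-0.03,-0.055,0.95,0,0,0,-0.412,-0.03,-0.055,0.95,0,0,0,-0.412,-0.03,-0.055,0.95])

```text
clock: 26.02
position: [0.522, -0.1402, 0.0909]
ee_rot: [0.707, 0.708, 0.0, -0.0]
ft_force: [-0.6, 1.1, 0.1]
grip_width: 0.952
grasp_force: 0.0
```

```bash
python3 - <<'E'
from h import *
t=viewer.camera("top")[:,:,::-1]; cv2.imwrite("pics/t7r.png",t)
a=viewer.camera("scene")[:,:,::-1]
r=lambda i,x,y,w,h,s:cv2.resize(i[y:y+h,x:x+w],None,fx=s,fy=s,interpolation=cv2.INTER_CUBIC)
cv2.imwrite("pics/s7.png",np.hstack([r(t,180,215,110,110,3.6),r(a,390,190,130,130,3.05)[:396]]))
w=at("top",170.5/8-.5+395,178.5/8-.5+238,.0179); print(w)
o=status.get_obs();print(o['position'],o['grip_width'],o['joint_pos'].round(2)); print(rel([w[0],w[1],.020],0))
E
```

```text
[ 0.52222051 -0.14204453  0.0179    ]
[ 0.52203895 -0.14042521  0.09090585] 0.949244567980847 [-0.38  0.34  0.65  1.89 -0.24  1.    0.38]
(array([-0.0017,  0.0001,  0.0709]), array([ 0.04, -0.03,  0.07]), np.float64(0.07))
```

View pics/s7.png

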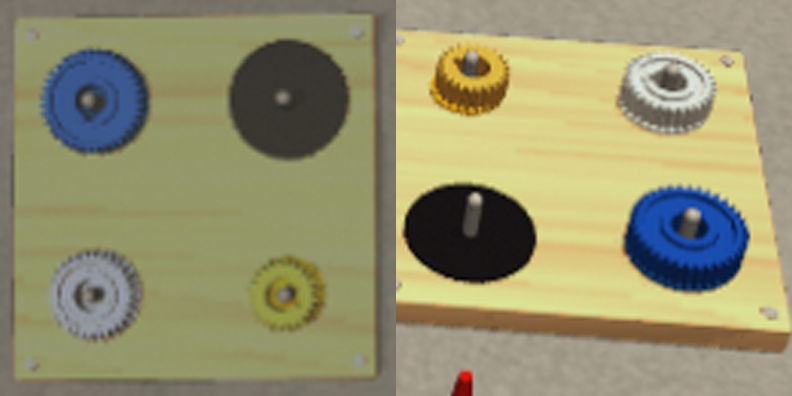

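The blue gear lies flat over its pin at crop (93,101). Last, the steel gear.

>>> play_rows(plan=[0,0,0,-0.001,0,0.025,0.95,0,0,0,-0.001,0,0.05,0.95,0,0,0,-0.001,0,0.065,0.95,0,0,0,-0.001,0,0.0735,0.95,0,0,0,-0.001,0,0.0735,0.95,0,0,0,-0.001,0,0.0735,0.8,0,0,0,-0.001,0,0.0735,0.65,0,0,0,-0.001,0,0.0735,0.6,0,0,0,-0.001,0,0.0735,0.6,0,0,0,-0.001,0,0.0735,0.6], squeeze=60)

```text
clock: 27.38
position: [0.522, -0.1427, 0.018]
ee_rot: [0.707, 0.707, 0.001, 0.0]
ft_force: [-3.3, 0.9, 8.4]
grip_width: 0.733
grasp_force: 64.7
```

>>> play_rows(plan=[0,0,0,0,0,-0.005,0.6,0,0,0,0,0,-0.015,0.6,0,0,0,0,0,-0.035,0.6,0,0,0,0.01,0,-0.065,0.6,0,0,0,0.04,0.004,-0.09,0.6,0,0,0,0.075,0.008,-0.09,0.6,0,0,0,0.11,0.012,-0.09,0.6,0,0,0,0.145,0.016,-0.09,0.6,0,0,0,0.18,0.02,-0.09,0.6,0,0,0,0.215,0.024,-0.09,0.6,0,0,0,0.25,0.028,-0.09,0.6,0,0,0,0.28,0.03,-0.09,0.6,0,0,0,0.3,0.032,-0.09,0.6,0,0,0,0.308,0.032,-0.09,0.6,0,0,0,0.308,0.032,-0.09,0.6,0,0,0,0.308,0.032,-0.09,0.6])

```text
clock: 29.38
position: [0.5538, 0.1639, 0.107]
ee_rot: [0.708, 0.706, -0.0, 0.0]
ft_force: [0.8, -0.6, -4.9]
grip_width: 0.732
grasp_force: 67.0
```

```bash
python3 - <<'E'
from h import *
a=viewer.camera("scene")[:,:,::-1]
cv2.imwrite("pics/s8.png",cv2.resize(a[150:310,370:530],None,fx=3.6,fy=3.6,interpolation=cv2.INTER_CUBIC))
o=status.get_obs();print(o['position'],o['grip_width'],o['joint_pos'].round(2)); print(rel([.5542,.1650,.0351],0))
E
```

```text
[0.55379173 0.16401129 0.10696708] 0.7308795487343696 [-0.8   0.38  0.53  1.77 -0.21  1.05 -0.2 ]
(array([0.001 , 0.0004, 0.0719]), array([ 0.  ,  0.02, -0.13]), np.float64(-0.13))
```

View pics/s8.png

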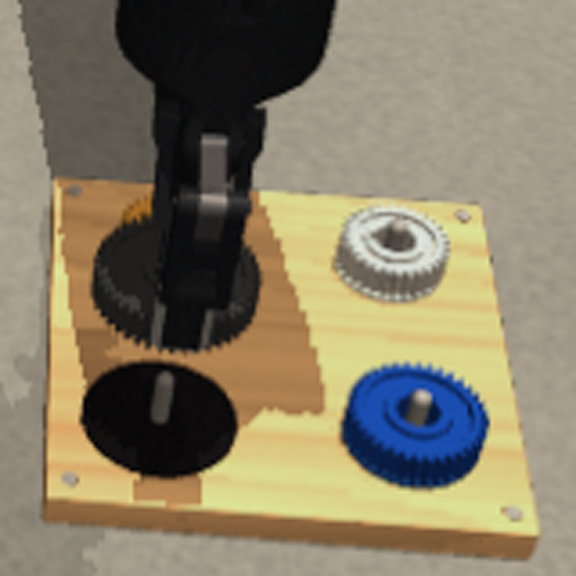

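The steel gear is held level at crop (177,280), above the black disc at (160,418). Lowering.

>>> play_rows(plan=[0,0,0,0,0,0.02,0.6,0,0,0,0,0,0.035,0.6,0,0,0,0,0,0.05,0.6,0,0,0,0,0,0.06,0.6,0,0,0,0,0,0.067,0.6,0,0,0,0,0,0.07,0.6,0,0,0,0,0,0.071,0.6,0,0,0,0,0,0.071,0.6])

```text
clock: 30.42
position: [0.5539, 0.1655, 0.0362]
ee_rot: [0.707, 0.707, 0.0, 0.0]
ft_force: [-0.9, 0.1, -4.0]
grip_width: 0.731
grasp_force: 67.0
```

>>> play_rows(plan=[0,0,0,0,0,0.001,0.6,0,0,0,0,0,0.001,0.6])

```text
clock: 30.68
position: [0.5539, 0.1655, 0.0352]
ee_rot: [0.707, 0.707, 0.0, 0.0]
ft_force: [0.7, 0.3, -1.6]
grip_width: 0.731
grasp_force: 67.2
```

>>> play_rows(plan=[0,0,0,0,0,0.001,0.6,0,0,0,0,0,0.001,0.6])

```text
clock: 30.92
position: [0.5539, 0.1655, 0.035]
ee_rot: [0.707, 0.707, 0.0, -0.0]
ft_force: [-5.5, -1.0, 10.7]
grip_width: 0.732
grasp_force: 68.6
```

>>> play_rows(plan=[0,0,0,0,0,-0.001,0.6,0,0,0,0,0,-0.001,0.7,0,0,0,0,0,-0.001,0.85,0,0,0,0,0,-0.001,0.9,0,0,0,0,0,-0.001,0.9,0,0,0,0,0,-0.02,0.9,0,0,0,0,0,-0.05,0.9,0,0,0,0,0,-0.1,0.9,0,0,0,-0.05,-0.02,-0.13,0.9,0,0,0,-0.11,-0.04,-0.15,0.9,0,0,0,-0.17,-0.06,-0.15,0.9,0,0,0,-0.2,-0.06,-0.15,0.9,0,0,0,-0.2,-0.06,-0.15,0.9,0,0,0,-0.2,-0.06,-0.15,0.9])

```text
clock: 32.67
position: [0.4938, -0.0338, 0.1846]
ee_rot: [0.707, 0.707, 0.001, 0.0]
ft_force: [-0.6, 0.7, 1.2]
grip_width: 0.904
grasp_force: 0.0
```

```bash
python3 - <<'E'
from h import *
t=viewer.camera("top")[:,:,::-1];a=viewer.camera("scene")[:,:,::-1]
r=lambda i,x,y,w,h,s:cv2.resize(i[y:y+h,x:x+w],None,fx=s,fy=s,interpolation=cv2.INTER_CUBIC)
cv2.imwrite("pics/s9.png",np.hstack([r(t,180,100,110,220,1.8),r(a,370,185,160,105,3.772)]))
E
```

```text
(no output)
```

View pics/s9.png

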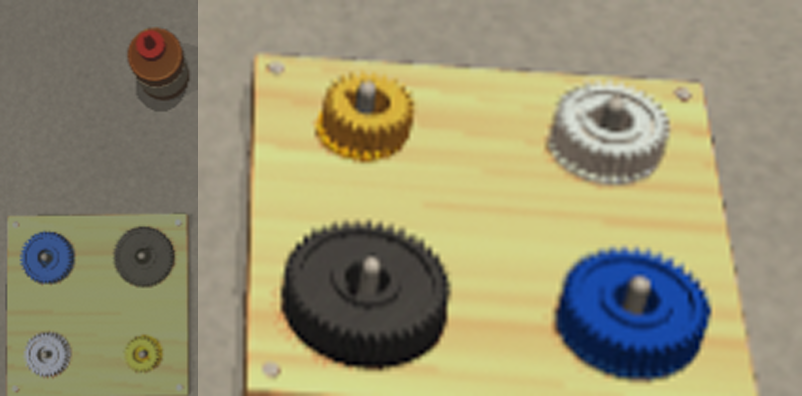

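All four gears lie flat over their pins (brass (366,115), white (610,132), steel (366,290), blue (635,310)), and the bottle is undisturbed. Handing in.

```bash
python3 -c "
from workcell import manip; print(manip.hand_in())"
```

```text
the job is handed in; nothing more can be done
None
```

The brass, white, blue and steel gears were put away in that order, each flat on its own disc over the pin, and the job is handed in at about 33 s of the 109 s; the hand-in returned no verdict.

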